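# Hang the caddy on the sprung bar rail and park it in its notch

### The job

Pick up the green hook-on caddy and hang it on the aluminium bar rail: lift its hook over the rail's front lip, lower it gently into the channel behind the lip, and slide it along the channel until the hook drops into the parking notch somewhere along the middle of the rail. Press only lightly, so that the sprung rail is never pushed far down, then let go so that the caddy hangs there upright by itself. Leave the mug, the milk pitcher and the tamper where they are.

Things in the scene. Friction and masses are not known exactly. Their poses are not given: they have to be found in the camera images.
- caddy: Loose green hook-on caddy, 150 to 300 g, 161 mm tall; origin under its open bin (bin x -30 to +24 mm, y +-30 mm, 50 mm tall), on which it stands. Axes: z up, +x from the bin towards the hook, y across. A 4 mm back plate (x 20 to 24 mm) rises from the bin; on it a bridge (44 mm wide in y, underside at z 110, top at z 117 mm) carries the hook tongue at its +x end.
- caddy_grip (a point): Grasp point of the caddy, in its black upright grip block on top (24 mm along x, 20 mm along y; it stands from 24 mm below to 20 mm above this point). Lies at x 24, y 0, z 141 mm of the caddy. Axes as the caddy's.
- caddy_tongue (a point): Centre of the lower end of the hook tongue, at x 37, y 0, z 80 mm of the caddy (13 mm to +x and 61 mm below caddy_grip). The tongue points down, 6 mm thick (x), 22 mm wide (y), 30 mm free below the bridge. The gap between it and the back plate, which takes the rail's lip, is 10 mm. Axes as the caddy's.
- rail_stand: Dark foot plate (75 x 340 x 12 mm, fixed to the worktop) with two spring columns that carry the floating aluminium rail; origin under its centre, 135 mm straight below bar_mid. Axes: y along the rail, -x towards its front, z up.
- bar_mid (a point): Middle of the rail's channel floor, axes as rail_stand's. The channel is 340 mm long, 12 mm wide (x +-6 mm), ends closed; front lip 4 mm thick (x -10 to -6), top 16 mm above the floor; back wall 4 mm thick, top 26 mm above. Front face x = -10 down to 45 mm below the floor. The caddy hangs with its bin on the -x side, axes parallel to the rail's, tongue near x = 0.
- bar_lip (a point): Middle of the front lip's top edge (8 mm to -x of bar_mid, 16 mm above it). About the floor behind it: one parking notch, 30 mm long (y), 9 mm deep, as wide as the channel; it is a gap in the blue adjustable floor strip, its centre anywhere from 45 mm to the -y side to 45 mm to the +y side of bar_mid. It is not measured: find it by feel or sight.
- bar (a joint): How far the sprung rail is pushed down, m: 0 = up at its top stop (unloaded), 0.020 = bottomed. It starts to move at about 2 N of downward load and then gives 1 mm per N. bar_mid and bar_lip move with it. More than 14 mm is too hard.
- espresso_mug: small dark and cream mug with a handle, 60 x 84 x 53 mm, standing near the worktop's front edge; origin at the centre of its underside. Bystander.
- milk_pitcher: round steel-white milk pitcher with a handle, 73 x 103 x 76 mm, left of the rail; origin at the centre of its underside. Bystander.
- tamper: coffee tamper with a brown wooden handle, 58 mm across, 91 mm tall, standing right of the rail; origin at the centre of its underside. Bystander.

How it is judged:
By the outcome, as a careful person would: the job done as asked, in the order asked, and still so for the second after the job is handed in, with the robot touching nothing.
It also fails if it takes over 72 s, if anything falls off the work surface, if the arm or the gripper's body presses on something with over 40 N, if the wrist force passes 120 N, or if a joint passes its speed limit or range.

### The arm

A 7-joint arm with a two-finger parallel gripper is mounted at the origin on a cart in front of the work surface, level with it; the furniture and walls round the work are solid. World frame = base frame: x ahead of the robot, y to its left, z up, the work surface at z = 0. Lengths are in m, angles in rad, forces in N, time in s.
With the tool pointing down it reaches from about 0.425 to 0.95 m from the base axis. Payload 4.7 kg.
Tool frame: the origin (TCP) lies midway between the tips of the shut fingers; the grasp point (between the pads) lies 19 mm behind it (robot.tcp_to_grasp is the distance from the TCP to the grasp point, in m); z points along the fingers, y is the line along which they close (so a half turn about z gives the same grasp; the last joint's range is limited). The gripper opens to 85 mm and grips with 20 to 120 N. Pads are 22 mm wide; open, the fingers measure 114 mm over their backs; the gripper's body (76 mm by 85 mm) begins 54 mm behind the grasp point. The pads swing forward as they close: fully open they stand 13 mm farther back than shut.
Start: joints at [-1.352, 0.469, -0.049, 1.532, 0.024, 1.141, -0.082], TCP at [0.166, 0.654, 0.2] pointing down, gripper open.
Joint ranges: [-2.59, 2.59], [-0.33, 1.99], [-1.39, 1.29], [0.1, 2.45], [-1.04, 4.18], [0.21, 1.99], [-2.66, 2.66]. Speed limits (rad/s): [2.57, 2.57, 3.14, 3.14, 3.14, 3.14, 3.14].

### API

Orientations are given as a rotation vector (axis times angle).
In Python, from station import robot, solve_ik, cams, order gives the robot as it stands. Calls block until the motion is done:
- robot.goto(position, orientation): joint-space move of the TCP to a pose.
- robot.move_l(position, attitude=None, velocity=0.15): straight line of the TCP; attitude=None keeps the orientation; velocity is the mean speed in m/s.
- robot.move_j(angles): joint-space move.
- robot.grip(opening): finger opening in m; the grip force is fixed at half the most; returns when the fingers have stopped.
- robot.dwell(seconds).
- solve_ik(position, orientation): joint angles nearest the present ones, or None.
- cams.get_image(name): name is "side" or "top"; returns the picture (400x640x3 uint8, red, green, blue); there is no depth.
- cams.get_calibration(name): a dict with "fx", "fy", "cx", "cy" (pixels), "pose" (4x4, takes a point from camera to world coordinates). Camera axes: x right, y down, z forward; pixel columns grow to the right and rows downward; lengths in m; the calibration is good to about 2 mm. A picture is of the moment at which its call begins. get_calibration takes no time and is no camera call.
A pose or a line that the arm cannot do raises robot.IKError and nothing moves.
- order.finish_job(): hands the job in; it is judged then, once.
Trained networks look in the newest picture that a camera, given by its name, has taken for a name from the list of things; names that differ only in an ending like _2 or _b are one class to them, and where a whole thing is asked for, a point or a joint stands for the part that bears it (a point fixed in the world has none). Each returns a list of dicts, best first, with "score" (0 to 1); they miss things now and then, are a little off and sometimes report something else, mostly with a low value. They report only what shows in the picture. A call takes as long as a camera call.
- cams.boxes_of(query, camera): "centre" ([row, column] in pixels, amid what is visible of it).
Readings, each from a call of its own:
- robot.current_time(): time.
- robot.current_joint_positions(): joint angles.
- robot.current_joint_vel(): joint speeds.
- robot.current_joint_efforts(): joint torques, N m.
- robot.current_position(): TCP position.
- robot.current_orientation(): TCP orientation.
- robot.current_wrist_force(): force on the tool from outside, world axes, zero at the start.
- robot.current_wrist_torque(): the same for the moment, N m.
- robot.current_grip_width(): finger opening in m.
- robot.current_finger_force(): force on a finger pad.
Only numpy, scipy, OpenCV 4.12 (cv2) and the standard library are available. Lean on these libraries where they do the work, as an engineer would, in place of code of your own. Each camera call takes 0.05 s, during which the arm holds its last target. There are 200 camera calls.

## Working session

There is one attempt and no reset: what is moved stays moved. The work goes in short steps, each a Python script; the robot and the scene stay as the last script left them, time stands still between calls to the robot, and variables do not carry over. Pictures are saved under pics/ and viewed, at most 10 in all, crops included, and the job is handed in when it is done.

```bash
mkdir -p pics; ls
python3 - <<'E'
from station import robot, solve_ik, cams, order
import cv2,numpy as np
print(robot.current_time(),robot.current_orientation(),robot.tcp_to_grasp)
for c in("side","top"):
    cv2.imwrite(f"pics/{c}0.png",cams.get_image(c)[:,:,::-1])
    k=cams.get_calibration(c);print(c,k["fx"],k["fy"],k["cx"],k["cy"],np.round(k["pose"],4).tolist())
    for q in("caddy","caddy_grip","caddy_tongue","bar_mid","bar_lip","rail_stand","espresso_mug","milk_pitcher","tamper"):
        print(q,[(np.round(d["centre"],1).tolist(),round(d["score"],2)) for d in cams.boxes_of(q,c)[:2]])
E
```

```text
pics
0.0 [-3.88220760e-01 -3.11735661e+00  3.08223672e-03] 0.0187
side 410.25527565305396 410.25527565305396 320.9334295280384 193.35919424872637 [[0.9928, -0.0403, 0.1128, 0.3653], [-0.1198, -0.34, 0.9328, -1.026], [0.0007, -0.9396, -0.3423, 0.5196], [0.0, 0.0, 0.0, 1.0]]
caddy [([292.1, 364.5], 0.78), ([175.1, 305.0], 0.66)]
caddy_grip [([295.7, 364.6], 0.57), ([189.5, 348.3], 0.47)]
caddy_tongue [([292.5, 364.9], 0.74)]
bar_mid [([189.4, 344.2], 0.95)]
bar_lip [([294.5, 364.3], 0.18)]
rail_stand [([201.2, 346.9], 0.8)]
espresso_mug [([243.0, 278.2], 0.6), ([189.2, 347.3], 0.43)]
milk_pitcher [([175.5, 305.2], 0.85), ([294.8, 364.8], 0.67)]
tamper [([242.7, 280.0], 0.65), ([258.5, 383.2], 0.57)]
top 415.2010364073844 415.2010364073844 317.35636417828294 197.24021862927498 [[0.0036, -0.9773, 0.2117, 0.2318], [-1.0, -0.0031, 0.003, 0.0977], [-0.0022, -0.2117, -0.9773, 1.43], [0.0, 0.0, 0.0, 1.0]]
caddy [([199.0, 447.1], 0.66)]
caddy_grip [([201.7, 448.5], 0.79)]
caddy_tongue [([198.4, 445.8], 0.8)]
bar_mid [([179.9, 312.5], 0.95)]
bar_lip [([178.6, 309.5], 0.75)]
rail_stand [([187.2, 312.3], 0.69)]
espresso_mug [([174.6, 390.4], 0.6), ([245.1, 362.0], 0.56)]
milk_pitcher [([208.9, 208.8], 0.82)]
tamper [([175.6, 392.2], 0.61)]
```

View pics/side0.png

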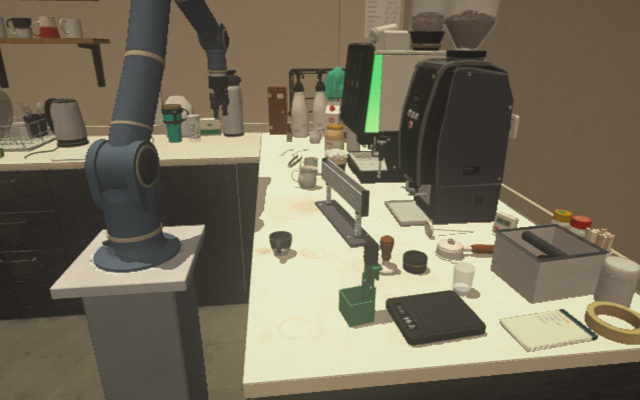

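View pics/top0.png

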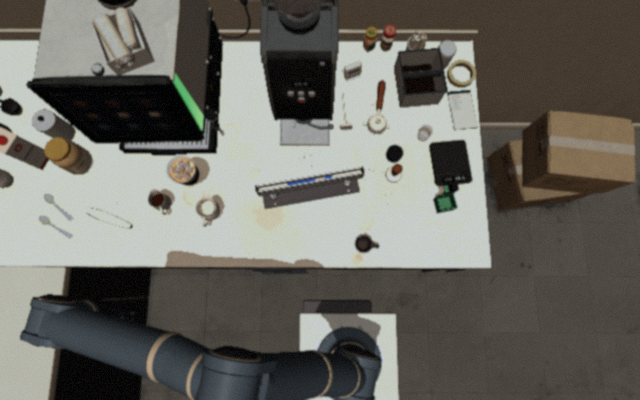

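The side view shows the rail at about (345,195), the caddy at (360,290) and the tamper at (387,255). In the top view the rail runs from (257,190) to (362,172), with a blue strip at about (290-330,182). The caddy is at (445,200), next to the black scale. I'll enlarge both.

Run:
```python
import cv2,numpy as np
t=cv2.imread("pics/top0.png");s=cv2.imread("pics/side0.png")
R=lambda i,w,h:cv2.resize(i,(w,h),interpolation=cv2.INTER_CUBIC)
a=R(t[160:215,250:370],800,367) # 6.667x
b=R(t[170:220,420:480],276,230); c=R(s[230:330,330:390],138,230); d=R(s[150:250,310:380],161,230)
b2=np.zeros((230,800,3),np.uint8);b2[:,:276]=b;b2[:,280:418]=c;b2[:,420:581]=d
cv2.imwrite("pics/crop.png",np.vstack([a,b2]))
```

```text
(no output)
```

View pics/crop.png

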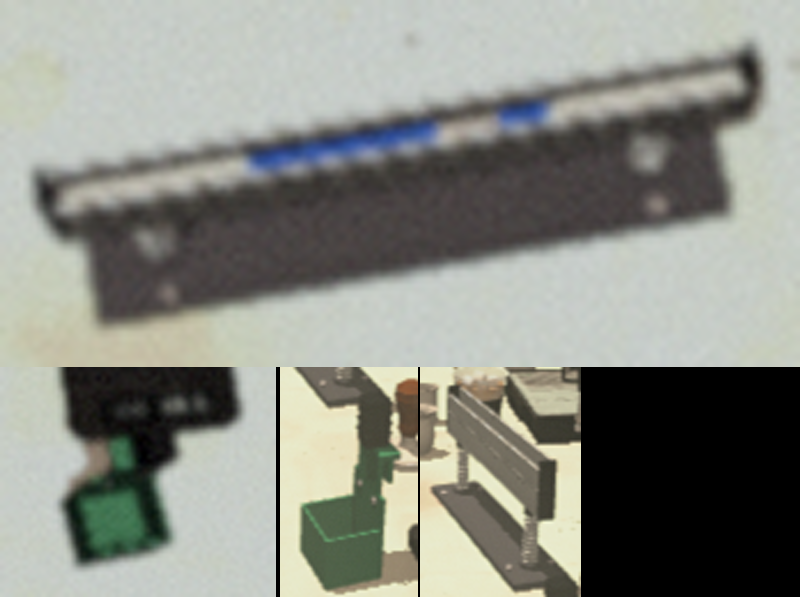

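The crop shows the blue strip from u=250 to 548, with the notch gap at u=438-498 (centre about (468,127)). The caddy's hook side points roughly +x, and its yaw is close to the rail's. I'll fit the poses from these points, then move.

```bash
cat > h.py <<'E'
import numpy as np,cv2
from scipy.optimize import least_squares
from scipy.spatial.transform import Rotation as Ro
from station import robot, solve_ik, cams, order
def proj(c,P):
    k=cams.get_calibration(c);T=np.linalg.inv(k["pose"]);p=np.asarray(P)@T[:3,:3].T+T[:3,3]
    return np.c_[k["fx"]*p[:,0]/p[:,2]+k["cx"],k["fy"]*p[:,1]/p[:,2]+k["cy"]]
def W(q,P):
    c,s=np.cos(q[2]),np.sin(q[2]);P=np.atleast_2d(P)
    return np.c_[q[0]+c*P[:,0]-s*P[:,1],q[1]+s*P[:,0]+c*P[:,1],P[:,2]]
def fit(q0,obs):
    f=lambda q:np.concatenate([(proj(c,W(q,np.array(P)/1000))-uv).ravel() for c,P,uv in obs])
    r=least_squares(f,q0,loss="soft_l1");return r.x,f(r.x).reshape(-1,2)
def down(psi):
    y=np.array([-np.sin(psi),np.cos(psi),0]);z=np.array([0,0,-1.])
    return Ro.from_matrix(np.c_[np.cross(y,z),y,z]).as_rotvec()
E
cat > p.py <<'E'
from h import *
A=lambda u,v:(250+u/6.667,160+v/6.667)
B=lambda u,v:(420+u/4.6,170+(v-367)/4.6)
C=lambda u,v:(330+(u-280)/2.3,230+(v-367)/2.3)
D=lambda u,v:(310+(u-420)/2.3,150+(v-367)/2.3)
r,e=fit([.57,.1,.17],[("top",[(2,170,135),(2,-170,135),(-37.5,170,12),(-37.5,-170,12)],[A(57,197),A(747,82),A(100,322),A(732,212)]),
 ("side",[(-10,-173,90),(-37.5,-170,12),(-37.5,170,12)],[D(540,517),D(515,582),D(432,490)])])
print("rail",r,np.round(e,1).tolist())
for uv in [A(438,131),A(468,127),A(498,122)]:
    s=least_squares(lambda t:(proj("top",W(r,[t[1],t[0],.135]))-uv).ravel(),[0,0]).x;print("gap y,x",s)
c,e=fit([.45,-.27,.2],[("top",[(24,30,50),(24,-30,50),(-30,-30,50),(-30,30,50)],[B(65,492),B(155,470),B(170,541),B(80,563)]),
 ("side",[(-30,30,50),(-30,-30,50),(24,-30,50),(-30,-30,0),(24,-30,0)],[C(302,508),C(322,538),C(381,530),C(328,588),C(380,578)])])
print("caddy",c,np.round(e,1).tolist());g=W(c,[.024,0,.141])[0];print("grip",g,[proj(k,[g]).tolist() for k in("side","top")])
E
python3 p.py
```

```text
rail [0.56867593 0.12431118 0.19061   ] [[-0.4, -0.5], [-0.1, -2.3], [-0.1, -0.2], [0.9, -1.4], [-0.7, 1.5], [-0.7, 0.7], [-1.2, -2.5]]
gap y,x [-0.01714301 -0.00168872]
gap y,x [-0.03175569 -0.00243046]
gap y,x [-0.04647157 -0.00268216]
caddy [ 0.52170525 -0.33662586  0.17988644] [[2.2, -2.2], [-0.2, -0.5], [0.4, -0.6], [2.7, -2.3], [-1.6, -3.3], [0.1, 0.4], [0.4, -1.0], [-3.1, 0.2], [-0.3, -0.6]]
grip [ 0.54531799 -0.33233183  0.141     ] [[[370.0355582622833, 251.34057169094444]], [[453.38051307454396, 187.14948390875193]]]
```

Run:
```python
from h import *
im=cv2.imread("pics/top0.png").astype(int)
sub=im[160:215,250:370];w=np.clip(sub[...,0]-sub[...,2]-50,0,None)
v,u=np.nonzero(w);m=w[v,u];print(len(u))
# weighted ray/plane z=.135 
k=cams.get_calibration("top");T=k["pose"]
def ray(uv,z):
    uv=np.atleast_2d(uv);d=np.c_[(uv[:,0]-k["cx"])/k["fx"],(uv[:,1]-k["cy"])/k["fy"],np.ones(len(uv))]@T[:3,:3].T
    return T[:3,3]+d*((z-T[2,3])/d[:,2])[:,None]
P=ray(np.c_[u+250,v+160],.135)
a=np.polyfit(P[:,1],P[:,0],1,w=np.sqrt(m));print("yaw",-np.arctan(a[0]),"x at y=.124",np.polyval(a,.1243))
yaw=-np.arctan(a[0]);s=(P-[.5687,.1243,0])@[-np.sin(yaw),np.cos(yaw),0]
h,b=np.histogram(s,bins=np.arange(-.08,.1,.004),weights=m);print([(round(x,3),int(y)) for x,y in zip(b+.002,h)])
c=np.array([.5217,-.3366,.18]);g=W(c,[.024,0,.145])[0];o=down(c[2])
p=robot.current_position()
robot.move_l([p[0],p[1],.33],velocity=.25)
robot.goto([g[0],g[1],.25],o)
robot.move_l([g[0],g[1],g[2]-robot.tcp_to_grasp],velocity=.12)
print(robot.current_time(),robot.current_wrist_force())
cv2.imwrite("pics/t1.png",cams.get_image("top")[:,:,::-1]);cv2.imwrite("pics/s1.png",cams.get_image("side")[:,:,::-1])
```

```text
87
yaw 0.18528220697207118 x at y=.124 0.5697839751380379
[(np.float64(-0.078), 0), (np.float64(-0.074), 0), (np.float64(-0.07), 0), (np.float64(-0.066), 120), (np.float64(-0.062), 84), (np.float64(-0.058), 71), (np.float64(-0.054), 86), (np.float64(-0.05), 83), (np.float64(-0.046), 3), (np.float64(-0.042), 0), (np.float64(-0.038), 0), (np.float64(-0.034), 0), (np.float64(-0.03), 0), (np.float64(-0.026), 0), (np.float64(-0.022), 0), (np.float64(-0.018), 0), (np.float64(-0.014), 38), (np.float64(-0.01), 114), (np.float64(-0.006), 82), (np.float64(-0.002), 69), (np.float64(0.002), 95), (np.float64(0.006), 141), (np.float64(0.01), 116), (np.float64(0.014), 71), (np.float64(0.018), 67), (np.float64(0.022), 146), (np.float64(0.026), 127), (np.float64(0.03), 86), (np.float64(0.034), 73), (np.float64(0.038), 86), (np.float64(0.042), 158), (np.float64(0.046), 93), (np.float64(0.05), 66), (np.float64(0.054), 65), (np.float64(0.058), 142), (np.float64(0.062), 125), (np.float64(0.066), 87), (np.float64(0.07), 74), (np.float64(0.074), 48), (np.float64(0.078), 0), (np.float64(0.082), 0), (np.float64(0.086), 0), (np.float64(0.09), 0), (np.float64(0.094), 0)]
6.5333 [ 0.71268434  0.83133806 -0.51967774]
```

Run:
```python
from h import *
s=cv2.imread("pics/s1.png")[190:340,300:440];t=cv2.imread("pics/t1.png")[140:230,400:500]
cv2.imwrite("pics/c1.png",np.hstack([cv2.resize(s,(400,428)),cv2.resize(t,(400,360))[:428] if 0 else cv2.copyMakeBorder(cv2.resize(t,(400,360)),0,68,0,0,0)]))
print(robot.current_grip_width());robot.grip(.0)
print(robot.current_grip_width(),robot.current_finger_force(),robot.current_wrist_force())
p=robot.current_position();print(p)
robot.move_l([p[0],p[1],p[2]+.03],velocity=.08);robot.dwell(.3)
print(robot.current_time(),robot.current_grip_width(),robot.current_wrist_force(),robot.current_wrist_torque())
robot.move_l([p[0],p[1],.27],velocity=.2)
cv2.imwrite("pics/s2.png",cams.get_image("side")[150:350,280:440,::-1].repeat(2,0).repeat(2,1))
s=cv2.imread("pics/s2.png");a=cv2.imread("pics/c1.png");h=cv2.resize(s,(342,428));cv2.imwrite("pics/c2.png",np.hstack([a[:,:400],h]))
```

```text
0.08543364403350288
0.017131957607913455 58.61369848251343 [ 0.95005943 -0.0339342   0.94456451]
[ 0.54584899 -0.33245134  0.12665338]
8.1083 0.01729214499552706 [-1.22591066 -0.18638755 -1.63536947] [ 0.02456225 -0.00089199  0.00599087]
```

View pics/c2.png

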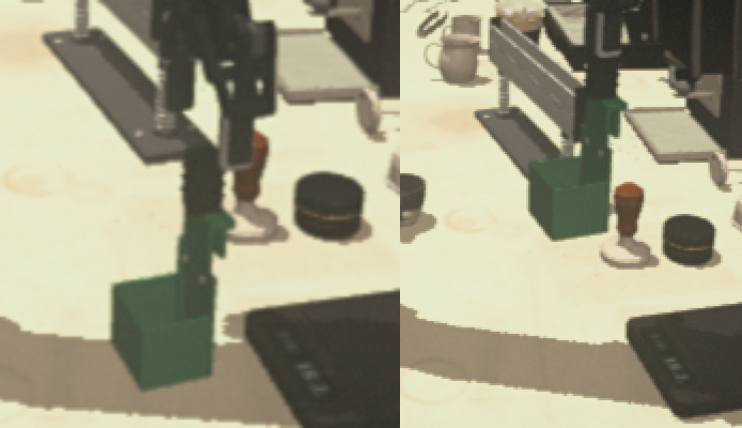

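The side view shows the caddy held upright at about (570,190). Next I move it to a hover in front of the rail, then over the channel, and check the alignment.

```bash
cat >> h.py <<'E'
RAIL=np.array([.568,.124,.187]);DZ=.0467
def tcp(xr,yr,zt):  # tongue-end position in rail frame -> TCP
    return W(RAIL,[xr-.013,yr,zt+DZ])[0]
E
python3 - <<'E'
from h import *
o=down(RAIL[2])
robot.move_l(tcp(-.07,.025,.223),o,velocity=.2)
robot.move_l(tcp(-.07,.025,.185),velocity=.15)
robot.move_l(tcp(0,.025,.185),velocity=.1)
robot.dwell(.3)
print(robot.current_time(),robot.current_position(),tcp(0,.025,.185),robot.current_wrist_force(),robot.current_wrist_torque())
t=cams.get_image("top");s=cams.get_image("side")
for n,i in(("t3",t),("s3",s)):cv2.imwrite(f"pics/{n}.png",i[:,:,::-1])
a=cv2.resize(t[150:220,250:370,::-1],(780,300)[0:1]+(300,) if 0 else (514,300),interpolation=cv2.INTER_CUBIC)
b=cv2.resize(s[120:250,290:400,::-1],(508,600),interpolation=cv2.INTER_CUBIC)
a=cv2.resize(t[160:215,262:342,::-1],(290,200),interpolation=cv2.INTER_CUBIC)
cv2.imwrite("pics/c3.png",np.hstack([b,cv2.copyMakeBorder(a,0,400,0,0,0)]))
E
```

```text
12.925 [0.55031934 0.14603188 0.23186801] [0.55057884 0.1461473  0.2317    ] [ 0.31802632  0.28924828 -1.71963617] [ 0.00090728 -0.06441742 -0.0238777 ]
```

View pics/c3.png

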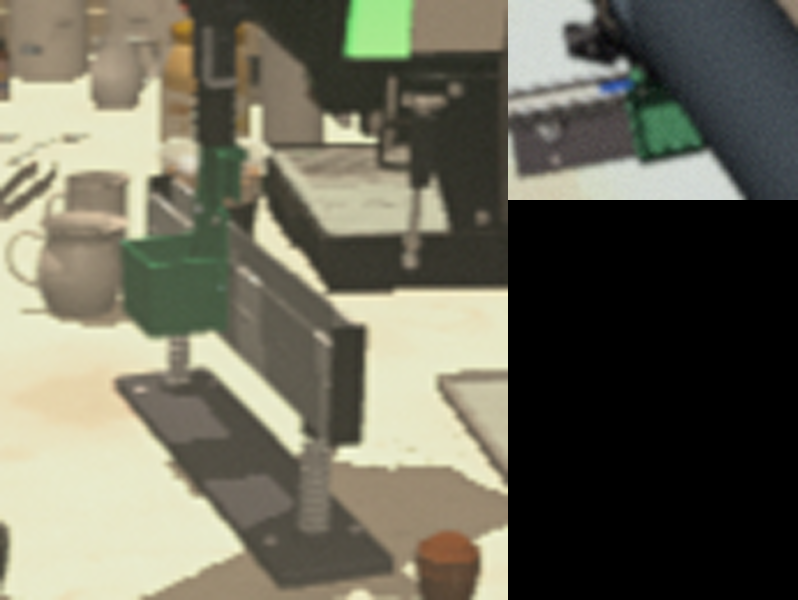

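```bash
python3 - <<'E'
from h import *
def sc(P):return np.round((proj("side",P)-[290,120])*4.617,0).tolist()
for y in(-.17,-.174):print("end z.161/.09 x-10,+10",sc(W(RAIL,[[-.01,y,.161],[.01,y,.161],[-.01,y,.09],[.01,y,.09]])))
cq=np.r_[W(RAIL,[-.037,.025,0])[0][:2],RAIL[2]];z=.105
P=np.array([[.034,-.011,.08],[.04,-.011,.08],[.04,-.011,.11],[-.03,-.03,.05],[.024,-.03,.05],[-.03,-.03,0],[.024,-.03,0],[-.03,.03,.05]])
P[:,2]+=z;print("tongue3,bin",sc(W(cq,P)))
E
python3 - <<'E'
import cv2
s=cv2.imread("pics/s3.png")[145:200,310:375]
cv2.imwrite("pics/c4.png",cv2.resize(s,(709,600),interpolation=cv2.INTER_CUBIC))
E
```

```text
end z.161/.09 x-10,+10 [[330.0, 329.0], [363.0, 325.0], [326.0, 445.0], [358.0, 441.0]]
end z.161/.09 x-10,+10 [[333.0, 331.0], [366.0, 327.0], [329.0, 448.0], [361.0, 444.0]]
tongue3,bin [[230.0, 201.0], [239.0, 200.0], [240.0, 155.0], [144.0, 263.0], [225.0, 255.0], [144.0, 337.0], [223.0, 328.0], [117.0, 236.0]]
```

View pics/c4.png

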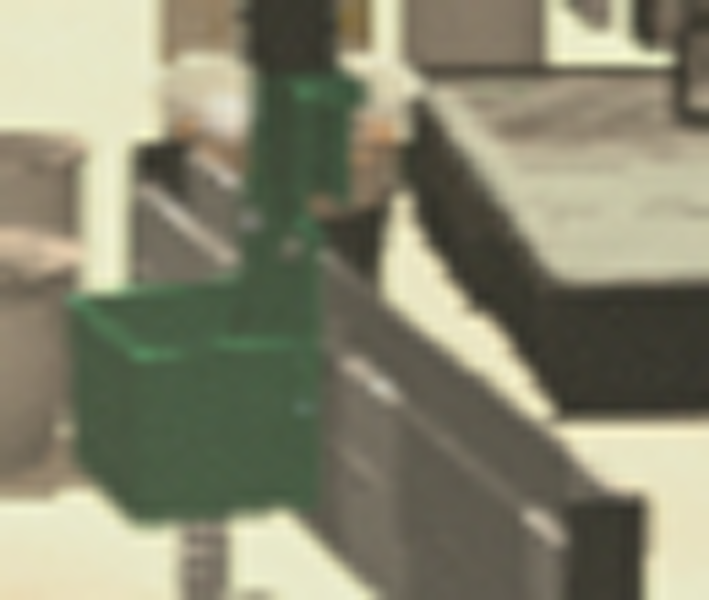

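The tongue at (330,200) in the crop and the rail's near end (570-640, 500) both match the prediction to about 1 mm. The caddy sits about 1 mm too far +x, so I'll correct for that and lower it with force checks.

Run:
```python
from h import *
robot.move_l(tcp(-.001,.025,.165),velocity=.06);robot.dwell(.2)
f0=np.array(robot.current_wrist_force());print(f0)
for z in [.157,.153,.150,.147,.144,.141,.139,.137,.136,.135,.134,.133,.132,.131,.130]:
    robot.move_l(tcp(-.001,.025,z),velocity=.03);robot.dwell(.1)
    f=np.array(robot.current_wrist_force())-f0
    c,s=np.cos(RAIL[2]),np.sin(RAIL[2])
    print(z,np.round([c*f[0]+s*f[1],-s*f[0]+c*f[1],f[2]],2),round(robot.current_position()[2]-DZ,4))
    if f[2]>1.5 or np.hypot(*f[:2])>4:break
print(robot.current_time())
```

```text
[-0.17745248  0.22389078 -1.61944066]
0.157 [ 0.02 -0.3  -0.63] 0.157
0.153 [ 0.1  -1.22 -0.33] 0.153
0.15 [ 0.45 -0.53  0.15] 0.15
0.147 [0.64 0.26 0.37] 0.1469
0.144 [ 0.08 -0.39 -0.96] 0.144
0.141 [0.78 0.02 0.35] 0.141
0.139 [-0.07  0.45  0.14] 0.139
0.137 [-0.77 -0.78 -0.61] 0.137
0.136 [-0.16  0.07 -0.59] 0.136
0.135 [ 0.43 -0.32 -0.32] 0.135
0.134 [-0.42  0.01  2.48] 0.1342
17.7583
```

Run:
```python
from h import *
f0=np.array([-.18,.22,-1.9]);c,s=np.cos(RAIL[2]),np.sin(RAIL[2])
def F():
    f=np.mean([np.array(robot.current_wrist_force()) for _ in range(3)],0)-f0
    return np.round([c*f[0]+s*f[1],-s*f[0]+c*f[1],f[2]],2)
z=.1332
for y in np.r_[.015,.005,-.005,-.013,-.018,-.021,-.023,np.arange(-.025,-.046,-.0015)]:
    robot.move_l(tcp(-.001,y,z),velocity=.03);robot.dwell(.1);f=F()
    p=robot.current_position();print(round(y,4),f,round(p[2]-DZ,4))
    if abs(f[1])>6 or abs(f[0])>6 or f[2]>9:break
    if y<-.015 and f[2]<.8:
        robot.dwell(.15);f=F();print(" again",f)
        if f[2]<.8:break
print(robot.current_time())
```

```text
0.015 [ 0.49 -0.04  2.18] 0.1333
0.005 [0.03 0.16 3.08] 0.1332
-0.005 [-0.29 -0.69  2.36] 0.1332
-0.013 [0.42 0.58 2.05] 0.1332
-0.018 [-0.4   0.27  1.93] 0.1332
-0.021 [0.58 0.43 3.27] 0.1332
-0.023 [0.59 0.64 2.46] 0.1332
-0.025 [ 0.12 -0.15  2.  ] 0.1332
-0.0265 [-1.37  0.14  2.34] 0.1332
-0.028 [0.65 0.28 0.29] 0.1327
 again [ 0.31 -0.69  0.19]
22.3417
```

It lost support at y = -0.028. Now I'll lower it into the notch.

Run:
```python
from h import *
f0=np.array([-.18,.22,-1.9]);c,s=np.cos(RAIL[2]),np.sin(RAIL[2])
def F():
    f=np.mean([np.array(robot.current_wrist_force()) for _ in range(3)],0)-f0
    return np.round([c*f[0]+s*f[1],-s*f[0]+c*f[1],f[2]],2)
robot.move_l(tcp(-.001,-.031,.1332),velocity=.02);print(F())
for z in [.131,.129,.1275,.1265,.1258,.1251,.1245,.124,.1235]:
    robot.move_l(tcp(-.001,-.031,z),velocity=.02);robot.dwell(.1);f=F();print(z,f,round(robot.current_position()[2]-DZ,4))
    if f[2]>1.3 or np.abs(f[:2]).max()>5:break
cv2.imwrite("pics/s5.png",cams.get_image("side")[:,:,::-1]);print(robot.current_time())
s=cv2.imread("pics/s5.png")[145:225,310:385]
cv2.imwrite("pics/c5.png",cv2.resize(s,(562,600),interpolation=cv2.INTER_CUBIC))
```

```text
[ 0.19  0.4  -0.31]
0.131 [-0.89 -0.62 -0.24] 0.1309
0.129 [-0.23  0.19  0.42] 0.129
0.1275 [-1.23 -0.13  0.65] 0.1275
0.1265 [0.42 1.01 0.13] 0.1265
0.1258 [ 0.82 -0.2   0.94] 0.1259
0.1251 [0.14 0.44 1.62] 0.1252
24.8
```

View pics/c5.png

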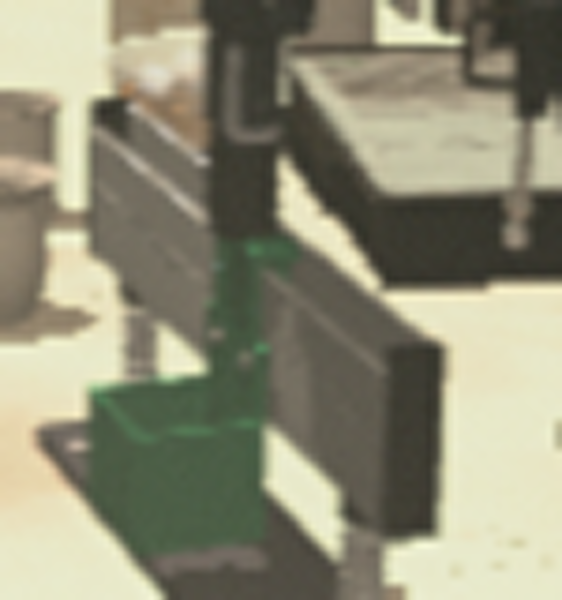

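The crop shows the caddy upright at (240,400) with its hook seated behind the lip, after a drop of about 9 mm. I'll release it and retreat.

Run:
```python
from h import *
robot.grip(.05);robot.dwell(.4);print(robot.current_wrist_force(),robot.current_finger_force())
p=robot.current_position()
robot.move_l([p[0],p[1],p[2]+.05],velocity=.05);robot.move_l([p[0],p[1],p[2]+.17],velocity=.15)
robot.dwell(1);print(robot.current_time())
s=cams.get_image("side")[:,:,::-1];print(cams.boxes_of("caddy","side")[:1])
cv2.imwrite("pics/c6.png",cv2.resize(s[120:260,260:420],(686,600),interpolation=cv2.INTER_CUBIC))
```

```text
[-0.46843664 -0.23064838  0.15179017] 0.0
28.7167
[{'centre': [202.1, 339.0], 'score': 0.98}]
```

View pics/c6.png

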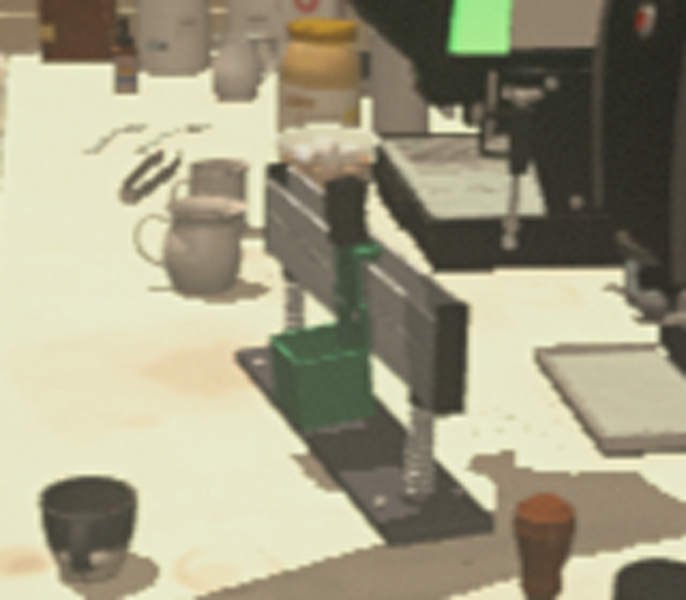

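The caddy hangs free in the notch at about (340,330), leaning slightly towards the rail face. The mug, pitcher and tamper are undisturbed.

```bash
python3 -c "
from station import order
print(order.finish_job())"
```

```text
the job is handed in; nothing more can be done
None
```

The caddy hangs by itself in the rail's parking notch, leaning very slightly towards the rail, after only light pressing (about 3 N); the mug, pitcher and tamper were not touched, and the job was handed in at about 29 s.

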